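# Hang and load the sample rack, then start its test program

### The job

First hang the empty sample rack by its bar on both hooks of the test stand, tray towards the side the hooks point to, making sure both hooks carry it before you let go; then stand every sample jar that is there upright in the hanging rack, one to a pocket, any pocket. With all jars in, set the controller to code 2-4 (left dial to mark 2, after that the right dial to mark 4; the long mark is 0 and the marks count clockwise), and lastly press the start button fully down and let it go. Leave the beaker, the wash bottle and the wooden case where they are, and leave the loaded rack hanging on both hooks.

Things in the scene. Friction and masses are not known exactly. Their poses are not given: they have to be found in the camera images.
- stand: Fixed stand; origin on the bench under the middle of the hook slots; x points from hook tips to posts, y to the left hook. Base plate 12 mm thick, x -115 to +55, y +-180 mm. Two 16 mm square posts at y = +-90 mm, front faces x = +11 mm, tops 162 mm above the bench. A 10 mm round rod along y joins them, centre at x = +11 mm, 62 mm above the bench; the hung rack's middle block rests on it.
- hook_left: Left upturned steel hook (stand y = +90 mm), 12 mm wide in y; origin on its slot floor, 140 mm above the bench; axes as the stand's. The slot runs in x from -11 mm (tip) to +11 mm (post); the 7 mm round tip rises 18 mm above the slot floor, leaning outwards to x = -21 mm.
- hook_right: Right hook, the same, at stand y = -90 mm.
- rack: Loose rack, 0.36 to 0.6 kg, 300 mm wide (y), at first standing on the bench. Origin on the underside, mid-width, in the plane of the bar; z up; the tray is at negative x (-92 to -28 mm, walls 50 mm high). Four pockets at x = -60, y = -106.5, -35.5, 35.5, 106.5 mm, each 58 (x) by 52 mm, floor 4 mm up. At x = 0: a 30 mm high block at |y| < 60 mm, end uprights at y = +-145 mm, and the bar.
- rack_handle (a point): Grip point of the rack: middle of an upright aluminium plate at the centre of the bar, 10 mm thick (rack x), 60 mm wide (rack y), from 75 to 125 mm above the underside; this point is 105 mm above it.
- bar_left (a point): Underside of the rack's flat bar (10 mm thick in x, 95 to 107 mm above the rack's underside), 90 mm left (+y) of centre: hung, it lies on the left hook's slot floor. To hang, rack x must point as stand x; lowered straight down with the bar 2 to 3 mm to the tip side of the slot middle it clears tips and rod. Released, the rack leans back up to 0.1 rad onto the rod.
- bar_right (a point): The same on the right (-y) side, for the right hook.
- dial_left (a joint): Left dial of the controller: angle in rad, 0 with its white pointer at the long mark, growing as it is turned clockwise seen from above; marks 0 to 5 every 0.5 rad, so mark 2 is 1.0 rad; stops at 0 and 2.6. Slight friction (0.04 N m), stays where left.
- dial_right (a joint): Right dial, the same; mark 4 is 2.0 rad.
- dial_left_grip (a point): On the left dial's axis, at the height to grip its bar, 82 mm above the bench. The bar is 42 mm long, 14 mm thick, 64 to 94 mm above the bench, on a disc of radius 22 mm. This frame turns with the dial: its x runs along the bar, the white pointer at -x.
- dial_right_grip (a point): The same on the right dial, 120 mm to the right of the left one.
- controller: Fixed controller box, 160 x 250 mm, 50 mm high, white with a grey top; origin under its centre. Dials at x = +20 mm, y = +60 mm (left) and -60 mm (right); the start button at x = -55 mm, y = 0. The long (0) mark of each dial is on its -x side.
- start (a joint): Start button: travel in m, 0 released, 0.006 fully down (about 5 N); springs back.
- start_top (a point): Middle of the top face of the start button (24 mm wide), 68 mm above the bench when released.
- beaker: Bystander: open glass beaker, 66 mm wide, 85 mm high; origin at its underside.
- wash_bottle: Bystander: white bottle, 60 mm wide, 150 mm high; origin at its underside.
- weight_case: Bystander: flat wooden case 90 x 110 x 35 mm; origin at its underside.
- jar1: Loose sample jar, upright and closed: amber body 40 mm wide with a paper band and a white cap as wide (top 21 mm), on a heavy steel foot 44 mm wide and 14 mm high; 85 mm high in all, 0.13 to 0.27 kg, most of it in the foot, so it slides rather than tips when knocked. Origin at the centre of its underside, z up. Three or four such jars are there.
- jar2: Sample jar, the same; may be absent.
- jar3: Sample jar, the same; may be absent.
- jar4: Sample jar, the same; may be absent.
There are look-alikes about, which are no part of the job. What is shaped like the jar2 but green or yellow is not meant.

How it is judged:
By the outcome, as a careful person would: the job done as asked, in the order asked, and still so for the second after the job is handed in, with the robot touching nothing.
Of jar1, jar2, jar3, jar4 only 3 to 4 are there at a start; the rules pass over those that are not, and their reading is None.
At some moment in a run one of jar1, jar2, jar3, jar4 may be knocked a few centimetres aside while the robot is not near it.
It also fails if it takes over 210 s, if anything falls off the work surface, if the arm or the gripper's body presses on something with over 40 N, if the wrist force passes 120 N, or if a joint passes its speed limit or range.

### The arm

A 6-joint arm with a two-finger parallel gripper is mounted at the origin on the work surface. World frame = base frame: x ahead of the robot, y to its left, z up, the work surface at z = 0. Lengths are in m, angles in rad, forces in N, time in s.
With the tool pointing down it reaches from about 0.35 to 0.775 m from the base axis. Payload 7.3 kg.
Tool frame: the origin (TCP) lies at the very end of the fingers, on their centre line; the grasp point (between the pads) lies 19 mm behind it; z points along the fingers, y is the direction in which the jaws open and shut (so a half turn about z gives the same grasp; the last joint's range is limited). The gripper opens to 92 mm and grips with 3 to 60 N. Pads are 19 mm wide; open, the fingers measure 130 mm over their backs; the gripper's body (75 mm by 190 mm) begins 47 mm behind the grasp point.
Start: joints at [-1.403, 0.342, 1.524, -0, 1.275, -0.146], TCP at [0.162, -0.499, 0.227] pointing down, gripper open.
Joint ranges: [-2.53, 2.53], [-0.77, 2.02], [0.04, 2.7], [-1, 4.14], [0.28, 2.66], [-3.11, 3.11]. Speed limits (rad/s): [2.57, 2.57, 3.14, 3.14, 3.14, 3.14].

### API

Orientations are given as [roll, pitch, yaw] about the fixed x, y, z axes, in that order (R = Rz(yaw) Ry(pitch) Rx(roll)).
In Python, from cell import observe, read_camera, camera_info, hand_in gives the robot as it stands.
- The arm moves only by the tool jog_arm, never from a script. Its argument "rows" is one flat list of numbers, 5 for each row, row after row: the finger opening in mm, from 0 to 91.8, then the shift along the tool's x, y, z in mm, then the turn about the tool's z in degrees. In form: [gripper, tx, ty, tz, roll, gripper, tx, ty, tz, roll, ...]. A call has 1 to 20 rows; each row shifts and turns the commanded pose from where the row before left it, along the tool's axes as they then stand; what a row does not reach is not made up. A row lasts 1/10 s, in which the tool goes at most 50 mm and 8.59 degrees, less where a joint would pass 70% of its speed; a pose out of reach is approached as far as the arm can. A call with a gripper value outside its range is refused whole. The fingers move at their own pace and stop on an object; "grip_force" is the grip in N (left out, the last holds). Time passes only in rows, so rows that do not move let the fingers close. It gives the time, the measured TCP pose, the force and the opening at its end, in the units of the state.
- observe(): the state, without advancing time (a new reading comes with each control period).
- read_camera(name): name is "scene" or "top" or "wrist"; returns (picture, depth): 384x512x3 uint8, red, green, blue; 384x512 float32, m along the optical axis (not along the pixel's ray), 0 where there is no reading.
- camera_info(name): a dict with "fx", "fy", "cx", "cy" (pixels), "extrinsics" (4x4, takes a point from camera to world coordinates); the wrist camera has in their place "tool_from_camera" (4x4, takes a point from camera to tool coordinates, whose origin is the TCP and whose axes are the flange's). Camera axes: x right, y up, looking along -z (the intrinsics and any distortion apply to the point x, -y, -z); pixel columns grow to the right and rows downward; lengths in m; the calibration is good to about 2 mm. The wrist camera is an equidistant fisheye: a pixel r from the principal point sees the ray r / f radians off the axis. A picture is of the moment at which its call begins: read the wrist's pose just before it. camera_info takes no time and is no camera call.
- hand_in(): hands the job in, once; it reports no verdict.
The state is a dict: "time": time; "qpos": joint angles; "qvel": joint speeds; "joint_efforts": joint torques, N m; "tool_pos": TCP position; "tool_rot": TCP orientation; "contact_force": force on the tool from outside, world axes, zero at the start; "torque": the same for the moment, N m; "opening": finger opening in m.
Only numpy, scipy, OpenCV 4.12 (cv2) and the standard library are available. Lean on these libraries where they do the work, as an engineer would, in place of code of your own. Each camera call takes 0.05 s, during which the arm holds its last target. There are 200 camera calls.

## Working session

There is one attempt and no reset: what is moved stays moved. The work goes in short steps, Python scripts to look and compute and a tool call to move; the robot and the scene stay as the last step left them, time stands still between calls to the robot, and variables do not carry over. Pictures are saved under pics/ and viewed, about 12 in all and at most 16, crops included, and the job is handed in when it is done.

Besides the shell and the picture viewer there is one more tool, called as a command line: name --argument value ..., lists and objects as JSON in quotes. jog_arm: Moves the arm, as the interface text tells. Its arguments: {"type":"object","properties":{"rows":{"type":"array","items":{"type":"number"}},"grip_force":{"type":"number"}},"required":["rows"]}

```bash
mkdir -p pics; ls; cat > h.py <<'E'
import numpy as np, cv2
from scipy.spatial.transform import Rotation as R
from cell import observe, read_camera, camera_info, hand_in
def snap(n):
    p,d=read_camera(n); np.savez('pics/_%s.npz'%n,p=p,d=d); return p,d
def cloud(n,d):
    c=camera_info(n); v,u=np.mgrid[:d.shape[0],:d.shape[1]]
    P=np.stack([(u-c['cx'])/c['fx']*d,-(v-c['cy'])/c['fy']*d,-d],-1)
    E=np.array(c['extrinsics']); return P@E[:3,:3].T+E[:3,3]
def save(n,p,s=1.5):
    cv2.imwrite('pics/'+n,cv2.resize(p[...,::-1],None,fx=s,fy=s,interpolation=cv2.INTER_CUBIC))
E
python3 - <<'E'
from h import *
for n in('scene','top'):
    p,d=snap(n); save(n+'1.png',p)
    c=camera_info(n); print(n,{k:np.round(v,3).tolist() for k,v in c.items() if k!='name'})
print(camera_info('wrist'))
o=observe(); print(o)
E
```

```text
pics
scene {'fx': 414.267, 'fy': 414.267, 'cx': 251.247, 'cy': 194.543, 'extrinsics': [[-0.086, -0.824, 0.561, 1.229], [0.996, -0.073, 0.046, 0.071], [0.003, 0.562, 0.827, 1.135], [0.0, 0.0, 0.0, 1.0]]}
top {'fx': 374.607, 'fy': 374.607, 'cx': 254.116, 'cy': 191.36, 'extrinsics': [[0.024, 0.992, -0.126, 0.401], [-1.0, 0.024, -0.004, 0.015], [-0.001, 0.126, 0.992, 1.36], [0.0, 0.0, 0.0, 1.0]]}
{'fx': 297.3186396354542, 'fy': 297.3186396354542, 'cx': 255.21339666649007, 'cy': 189.93281365165535, 'tool_from_camera': array([[-4.66410119e-04,  9.51931284e-01,  3.06311300e-01,
         8.33042895e-02],
       [ 9.99999890e-01,  4.56424347e-04,  1.04225515e-04,
         4.94355863e-05],
       [-4.05924065e-05,  3.06311315e-01, -9.51931393e-01,
        -1.58162407e-01],
       [ 0.00000000e+00,  0.00000000e+00,  0.00000000e+00,
         1.00000000e+00]])}
{'time': 0.1, 'qpos': array([-1.40298152e+00,  3.42657669e-01,  1.52491893e+00,  1.48145852e-05,
        1.27539342e+00, -1.45982340e-01]), 'qvel': array([ 0.00038817, -0.00081099, -0.00174676,  0.00078546, -0.00025037,
        0.00028574]), 'joint_efforts': array([ 1.70892075e-03, -4.32004130e+01, -2.44694120e+01,  7.18803238e-02,
        5.26112714e-02, -4.83172892e-05]), 'tool_pos': array([ 0.16202673, -0.49899397,  0.22611295]), 'tool_rot': array([-3.14023200e+00, -2.14373856e-04,  3.13792679e-01]), 'contact_force': array([-0.51591613, -0.60226117,  0.870368  ]), 'torque': array([0.00415589, 0.00390101, 0.01136872]), 'opening': 0.09186125194439752}
```

View pics/top1.png

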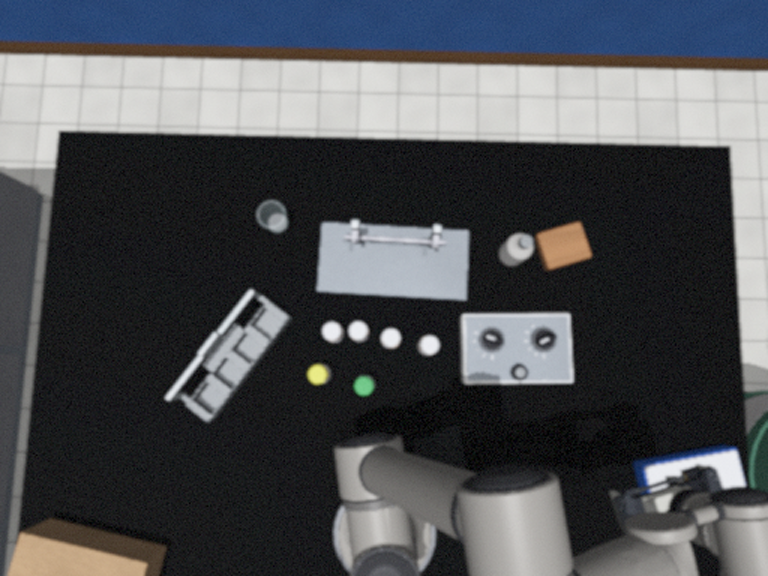

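View pics/scene1.png

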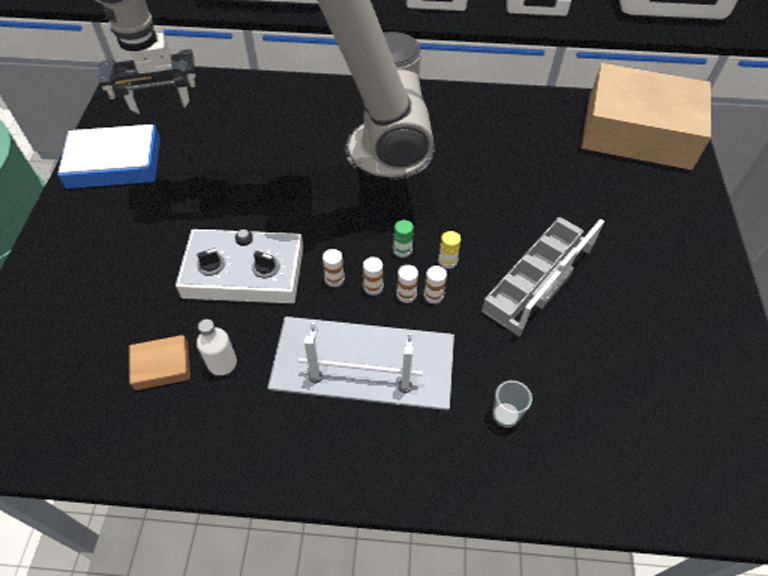

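The top view shows four white-capped jars at about (332,331), (358,330), (391,338) and (429,345). The green and yellow jars are decoys. The rack is at (225,350), the stand at (393,260) and the controller at (517,348). The scene view agrees. Next I'll measure these.

```bash
cat > m.py <<'E'
from h import *
def load(n):
    z=np.load('pics/_%s.npz'%n); return z['p'],z['d']
def rect(X):
    (c,s,a)=cv2.minAreaRect((X[:,:2]*1000).astype(np.float32)); return np.round(c,1),np.round(s,1),round(a,2)
if __name__=='__main__':
  for n in('top','scene'):
    p,d=load(n); P=cloud(n,d); P=np.where(d[...,None]>0,P,np.nan)
    X,Y,Z=P[...,0],P[...,1],P[...,2]; pi=p.astype(int)
    white=(pi.min(-1)>150)&(pi.max(-1)-pi.min(-1)<40)
    print(n)
    # jars
    m=white&(Z>.07)&(Z<.1)&(X>.3)&(X<.55)&(Y<.2)&(Y>-.16)
    k,l,st,ce=cv2.connectedComponentsWithStats(m.astype(np.uint8))
    for i in range(1,k):
        if st[i,4]>15:
            q=P[l==i]; print('cap',st[i,4],np.round(ce[i]),rect(q),'z',np.median(q[:,2]).round(4))
    # rack
    m=(X>.2)&(X<.62)&(Y>.18)&(Y<.5)&(Z>.01)&(Z<.16)
    for a,b in((.03,.062),(.085,.114),(.116,.14)):
        q=P[m&(Z>a)&(Z<b)]; 
        if len(q)>5: print('rack z',a,b,len(q),rect(q),np.median(q[:,2]).round(4))
    m=(X>.5)&(X<.85)&(Y>-.2)&(Y<.2)
    for a,b in((.006,.02),(.05,.075),(.13,.15),(.155,.17)):
        q=P[m&(Z>a)&(Z<b)]
        if len(q)>5: print('stand',a,b,len(q),rect(q),np.median(q[:,2]).round(4))
    m=(X>.3)&(X<.6)&(Y>-.45)&(Y<-.12)
    for a,b in((.04,.056),(.062,.072),(.085,.1)):
        q=P[m&(Z>a)&(Z<b)]
        if len(q)>5: print('ctrl',a,b,len(q),rect(q),np.median(q[:,2]).round(4))
E
python3 m.py; python3 - <<'E'
from h import *
z=np.load('pics/_top.npz')['p']; a=cv2.resize(z[190:290,100:220],None,fx=5,fy=5,interpolation=cv2.INTER_CUBIC)
z2=np.load('pics/_top.npz')['p']; b=cv2.resize(z2[200:260,295:395],None,fx=7.9,fy=7.9,interpolation=cv2.INTER_CUBIC)
cv2.imwrite('pics/c_ctrl.png',b[...,::-1])
E
```

```text
top
cap 110 [221. 221.] (array([459.7, 128.4]), array([37.5, 36.7]), 2.49) z 0.086
cap 110 [239. 220.] (array([462.1,  69.5]), array([38.2, 35.9]), 46.39) z 0.0862
cap 105 [261. 225.] (array([447.8,  -4.9]), array([34.1, 37.4]), 1.26) z 0.0862
cap 113 [286. 230.] (array([434.7, -93.1]), array([37.7, 37.3]), 89.39) z 0.0861
rack z 0.03 0.062 1043 (array([397.3, 360.1]), array([ 97.6, 301.4]), 54.43) 0.0485
rack z 0.085 0.114 319 (array([423.3, 394.9]), array([ 12.4, 298.8]), 54.56) 0.1072
rack z 0.116 0.14 68 (array([423.3, 395. ]), array([11.4, 59.2]), 53.41) 0.1253
stand 0.006 0.02 4440 (array([675.1,   0.8]), array([349.3, 397.1]), 0.17) 0.0132
stand 0.05 0.075 182 (array([638.6, -73.6]), array([354.6, 123.8]), 58.33) 0.067
stand 0.13 0.15 73 (array([664.6,  -9.5]), array([192.5,  32.1]), 87.84) 0.1404
stand 0.155 0.17 65 (array([672. ,  -9.1]), array([195.9,  46.4]), 88.26) 0.1624
ctrl 0.04 0.056 2590 (array([ 432.6, -298.5]), array([159.9, 250.9]), 1.38) 0.052
ctrl 0.062 0.072 200 (array([ 446.2, -304.4]), array([134.3, 134.6]), 41.6) 0.0651
ctrl 0.085 0.1 107 (array([ 451.6, -29
[... 485 characters left out ...]
.4, 398.6]), array([ 11.3, 301.5]), 54.46) 0.1065
rack z 0.116 0.14 62 (array([422.1, 398.7]), array([10.4, 63.8]), 55.5) 0.1239
stand 0.006 0.02 5213 (array([667. ,  -2.8]), array([398.2, 327.7]), 89.0) 0.0119
stand 0.05 0.075 301 (array([639. , -70.8]), array([361.8, 125.7]), 57.96) 0.0652
stand 0.13 0.15 104 (array([671.3,  -5.9]), array([195.3,  48.3]), 87.71) 0.1402
stand 0.155 0.17 85 (array([671.6,  -5.6]), array([195.8,  46.2]), 88.07) 0.1606
ctrl 0.04 0.056 2531 (array([ 431.3, -295.1]), array([164.4, 250.5]), 1.96) 0.0501
ctrl 0.062 0.072 153 (array([ 447.4, -285.8]), array([126.3, 132.8]), 52.79) 0.065
ctrl 0.085 0.1 120 (array([ 450.1, -295.5]), array([ 30.8, 161.1]), 2.9) 0.0924
```

View pics/c_ctrl.png

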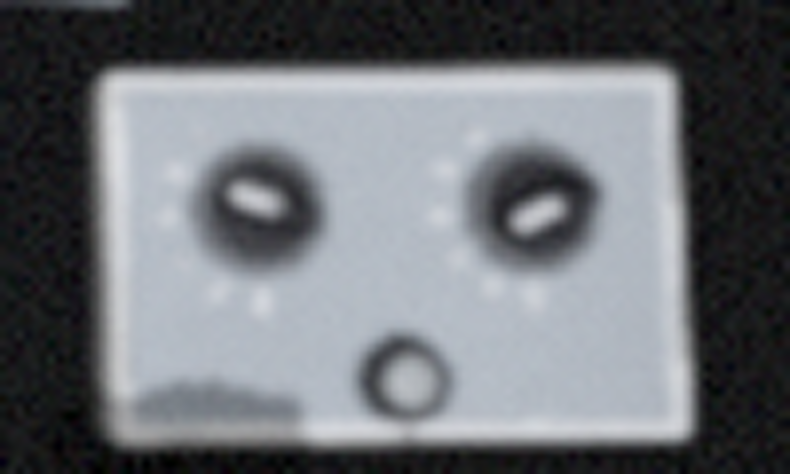

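jog_arm --rows '[91,36,-14,-12,0,91,36,-14,-12,0,91,36,-15,-12,0,91,36,-15,-12,0,91,36,-15,-12,0,91,36,-14,-12,0,91,36,-14,-12,0,91,36,-15,-12,0,91,0,0,0,0,91,0,0,0,0]'

```text
time: 1.1
tool_pos: [0.4004, -0.2996, 0.3224]
tool_rot: [-3.141, 0.001, 0.316]
contact_force: [-1.3, -1.1, -1.0]
opening: 0.0914
```

```bash
cat >> h.py <<'E'
def wcloud():
    o=observe(); p,d=read_camera('wrist'); c=camera_info('wrist')
    v,u=np.mgrid[:d.shape[0],:d.shape[1]]; x=u-c['cx']; y=v-c['cy']; r=np.hypot(x,y)+1e-9; t=r/c['fx']
    k=np.tan(t)/r; P=np.stack([x*k*d,-y*k*d,-d],-1)
    T=c['tool_from_camera']; P=P@T[:3,:3].T+T[:3,3]
    P=P@R.from_euler('xyz',o['tool_rot']).as_matrix().T+o['tool_pos']
    P=np.where(((d>0)&(t<1.2))[...,None],P,np.nan); return p,P,o
def go(x,y,z,yaw_deg,o=None):
    """shift in tool axes (mm) at the present yaw, then turn (deg about tool z)"""
    o=o or observe(); M=R.from_euler('xyz',o['tool_rot']).as_matrix()
    t=M.T@(np.array([x,y,z])-o['tool_pos'])*1000
    r=-((yaw_deg-np.degrees(o['tool_rot'][2])+180)%360-180)
    print('pose',np.round(o['tool_pos']*1000,1),np.round(np.degrees(o['tool_rot']),2),'t',round(o['time'],1),'-> shift',np.round(t,1),'roll',round(r,2))
E
python3 - <<'E'
from h import *
p,P,o=wcloud(); np.savez('pics/_w1.npz',p=p,P=P); save('w1.png',p)
go(.45,.02,.36,88)
E
```

```text
pose [ 399.7 -300.2  322.1] [-1.7995e+02  6.0000e-02  1.8010e+01] t 1.1 -> shift [ 146.7 -289.   -37.9] roll -69.99
```

View pics/w1.png

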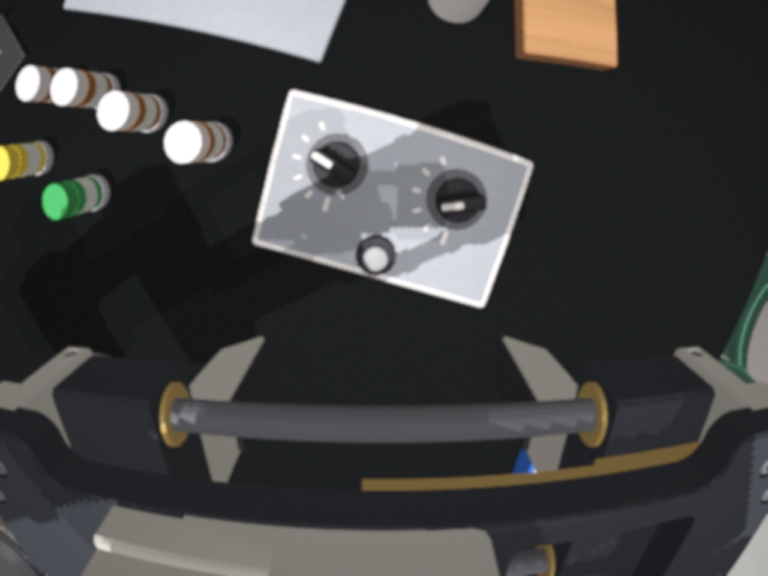

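The wrist picture shows the controller with its long marks at (327,204) and (444,237). The left pointer is at about (322,160) and the right pointer at (453,206). Next I'll look at the stand from above.

jog_arm --rows '[91,18,-36,-5,0,91,18,-36,-5,0,91,18,-36,-5,0,91,18,-36,-5,0,91,18,-36,-5,0,91,18,-36,-5,0,91,18,-36,-4,0,91,20,-37,-4,0,91,0,0,0,-8,91,0,0,0,-8,91,0,0,0,-8,91,0,0,0,-8,91,0,0,0,-8,91,0,0,0,-8,91,0,0,0,-8,91,0,0,0,-8,91,0,0,0,-6,91,0,0,0,0]'

```text
time: 2.95
tool_pos: [0.4495, 0.0184, 0.3601]
tool_rot: [-3.14, 0.0, 1.534]
contact_force: [0.6, -0.3, -0.6]
opening: 0.091
```

```bash
python3 - <<'E'
from h import *
p,P,o=wcloud(); np.savez('pics/_w2.npz',p=p,P=P); save('w2.png',p)
print(np.round(o['tool_pos'],4),np.degrees(o['tool_rot']))
from m import rect
X,Y,Z=P[...,0],P[...,1],P[...,2]
def comp(P,m):
    k,l,st,ce=cv2.connectedComponentsWithStats(m.astype(np.uint8))
    for i in range(1,k):
        if st[i,4]>25: q=P[l==i]; print('  ',st[i,4],np.round(ce[i]*1.5),rect(q),'z',np.median(q[:,2]).round(4))
for a,b in((.078,.094),(.006,.02),(.152,.17),(.135,.147),(.1,.114),(.118,.135),(.04,.055)):
    print(a,b); comp(P,(Z>a)&(Z<b)&(X>.3)&(X<.85)&(Y>-.2))
print('w1'); P1=np.load('pics/_w1.npz')['P']; 
for a,b in((.045,.056),(.062,.073),(.085,.1)):
    print(a,b); comp(P1,(P1[...,2]>a)&(P1[...,2]<b))
E
```

```text
[0.4495 0.0184 0.3601] [-1.79923713e+02  1.86471469e-02  8.78944228e+01]
0.078 0.094
   145 [634.  12.] (array([729.6, 261.4]), array([62.1, 25.8]), 11.55) z 0.0844
   552 [287.  93.] (array([361.8, 159.6]), array([38.6, 37.9]), 14.66) z 0.0852
   577 [389. 115.] (array([459.4, 131.4]), array([38.3, 38.7]), 88.11) z 0.0851
   551 [394. 176.] (array([462.4,  72.4]), array([38.3, 37.8]), 87.82) z 0.0851
   540 [271. 199.] (array([338.7,  55.8]), array([39.2, 37.5]), 73.43) z 0.0851
   517 [383. 251.] (array([448.6,  -2.9]), array([38.1, 37.6]), 88.0) z 0.085
   469 [373. 331.] (array([434.2, -89.8]), array([38.1, 36.8]), 87.99) z 0.0849
   59 [589. 326.] (array([679.3, -93.5]), array([22.1, 12.1]), 44.32) z 0.0871
0.006 0.02
   92 [391.  15.] (array([463.9, 255.1]), array([13.7, 70.9]), 65.63) z 0.0122
   73 [591.  17.] (array([710.4, 266.6]), array([13. , 45.1]), 42.94) z 0.0132
   13754 [528. 216.] (array([637. ,  -5.9]), array([357.5, 171.4]), 87.93) z 0.0121
   55 [314. 104.] (array([374.7, 154.3]), array([40.6, 15.1]), 65.78) z 0.0133
   30 [389. 157.] (array([460.3,  87.1]), arra
[... 3083 characters left out ...]
 376.7, -299.4]), array([34.4, 37.6]), 11.7) z 0.0697
0.085 0.1
   126 [27. 83.] (array([459.4, 131.8]), array([37.2, 34.5]), 52.57) z 0.0856
   183 [63. 87.] (array([461.9,  70.9]), array([37.3, 36.8]), 7.84) z 0.0856
   222 [111. 111.] (array([447.1,  -3.3]), array([37.2, 35.5]), 59.91) z 0.0856
   285 [182. 141.] (array([434.5, -92.4]), array([34.3, 38.4]), 36.84) z 0.0856
   56 [  3. 162.] (array([365.5, 148.4]), array([33.5, 16.2]), 11.07) z 0.0857
   339 [332. 165.] (array([ 450.2, -237.1]), array([41.3, 14.6]), 73.17) z 0.0939
   158 [ 54. 201.] (array([338.5,  53.6]), array([34.9, 36.6]), 7.72) z 0.0856
   340 [463. 203.] (array([ 453.7, -356.9]), array([14.5, 42.7]), 26.89) z 0.0938
```

View pics/w2.png

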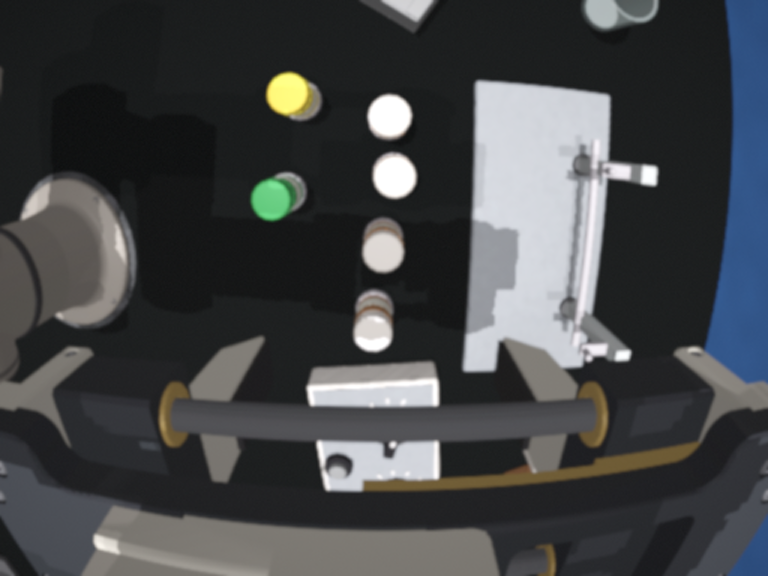

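```bash
python3 -c "
from h import *
go(.4227,.398,.24,144.5)"
```

```text
pose [449.6  18.7 360.2] [-1.7994e+02  1.0000e-02  8.7730e+01] t 3.0 -> shift [378.  -41.8 120.1] roll -56.77
```

jog_arm --rows '[91,38,-4,12,0,91,38,-4,12,0,91,38,-4,12,0,91,38,-4,12,0,91,38,-4,12,0,91,38,-4,12,0,91,38,-4,12,0,91,38,-4,12,0,91,38,-5,12,0,91,36,-5,12,0,91,0,0,0,-8,91,0,0,0,-8,91,0,0,0,-8,91,0,0,0,-8,91,0,0,0,-8,91,0,0,0,-8,91,0,0,0,-8,91,0,0,0,0,91,0,0,0,0]'

```text
time: 4.9
tool_pos: [0.4215, 0.3986, 0.2404]
tool_rot: [-3.141, -0.0, 2.507]
contact_force: [0.2, 1.1, -0.4]
opening: 0.0911
```

```bash
python3 - <<'E'
from h import *
from m import rect
go(.4227,.398,.086,144.5)
p,P,o=wcloud(); np.savez('pics/_w3.npz',p=p,P=P); Z=P[...,2]
for a,b in((.116,.135),(.1,.112),(.035,.055)):
    q=P[(Z>a)&(Z<b)]; print(len(q),len(q) and rect(q), np.median(q[:,2]))
E
```

```text
pose [421.5 398.6 240.4] [-179.96   -0.    143.63] t 4.9 -> shift [ -1.3   0.4 154.4] roll -0.87
606 (array([422.3, 398.2]), array([10. , 58.9]), 54.51) 0.12479447974001981
1805 (array([422.1, 398.3]), array([ 10.3, 299.2]), 54.64) 0.10711968830339694
5463 (array([441.3,  38.8]), array([252.1, 886.1]), 9.81) 0.04981902152010212
```

jog_arm --rows '[91,-1,0,35,-1,91,0,0,35,0,91,0,0,35,0,91,0,0,30,0,91,0,0,19,0,91,0,0,0,0,0,0,0,0,0,0,0,0,0,0,0,0,0,0,0,0,0,0,0,0,0,0,0,0,0,0,0,0,0,0,0,0,0,0,0,0,0,0,0,0,0,0,0,0,0,0,0,0,0,0]' --grip_force 60

```text
time: 6.55
tool_pos: [0.422, 0.3984, 0.0866]
tool_rot: [-3.141, 0.0, 2.53]
contact_force: [0.5, 0.2, -0.8]
opening: 0.0156
```

jog_arm --rows '[0,0,0,0,0,0,0,0,0,0,0,0,0,0,0,0,0,0,-5,0,0,0,0,-15,0,0,0,0,-25,0,0,0,0,-30,0,0,0,0,-30,0,0,0,0,-30,0,0,0,0,-30,0,0,0,0,-15,0,0,0,0,0,0]'

```text
time: 7.75
tool_pos: [0.4227, 0.399, 0.269]
tool_rot: [3.137, 0.001, 2.53]
contact_force: [0.7, -0.5, -5.3]
opening: 0.0095
```

```bash
python3 -c "
from h import *
go(.6645,-.007,.266,87.95); print(observe()['contact_force'],observe()['torque'],observe()['opening'])"
```

```text
pose [422.7 399.  269. ] [1.7977e+02 8.0000e-02 1.4499e+02] t 7.8 -> shift [-431.  -193.8    2.8] roll 57.04
[ 0.65475094 -0.45867061 -5.31190911] [ 0.23950461 -0.2463062  -0.00233902] 0.00951148144353131
```

jog_arm --rows '[0,0,0,0,4,0,0,0,0,7,0,0,0,0,7,0,0,0,0,7,0,0,0,0,7,0,0,0,0,7,0,0,0,0,7,0,0,0,0,7,0,0,0,0,4,0,-15,10,0,0,0,-30,20,0,0,0,-40,26,0,0,0,-40,26,0,0,0,-40,26,0,0,0,-40,26,0,0,0,-40,26,0,0,0,-40,26,0,0,0,-40,26,0,0,0,-35,22,0,0,0,-25,16,0,0]'

```text
time: 9.75
tool_pos: [0.6586, 0.0019, 0.264]
tool_rot: [-3.138, 0.001, 1.534]
contact_force: [-0.4, 0.5, -4.9]
opening: 0.0097
```

```bash
python3 -c "
from h import *
go(.6645,-.007,.17,87.95)"
```

```text
pose [658.6   1.9 264. ] [-1.798e+02  3.000e-02  8.786e+01] t 9.8 -> shift [-8.6  6.5 94. ] roll -0.09
```

Align, lower to just above the hooks, then look.

jog_arm --rows '[0,-9,6,10,0,0,0,0,25,0,0,0,0,25,0,0,0,0,20,0,0,0,0,10,0,0,0,0,0,0,0,0,0,0,0]'

```text
time: 10.45
tool_pos: [0.6642, -0.004, 0.177]
tool_rot: [3.141, 0.0, 1.536]
contact_force: [0.4, 0.1, -4.8]
opening: 0.0096
```

```bash
python3 - <<'E'
from h import *
from m import rect
go(.6645,-.007,.131,87.95)
p,P,o=wcloud(); save('w4.png',p); X,Y,Z=np.moveaxis(P,-1,0)
for a,b in((.18,.196),(.155,.167),(.118,.13)):
    m=(Z>a)&(Z<b)&(X>.5)&(X<.76)&(Y<.25)
    k,l,st,ce=cv2.connectedComponentsWithStats(m.astype(np.uint8))
    for i in range(1,k):
        if st[i,4]>25: q=P[l==i]; print(a,st[i,4],np.round(ce[i]*1.5),rect(q),'z',np.median(q[:,2]).round(4))
E
```

```text
pose [664.2  -4.  177. ] [179.97   0.    88.  ] t 10.4 -> shift [-3.   0.4 46. ] roll 0.05
0.18 306 [348. 352.] (array([650.8,   7.2]), array([ 2.6, 15.6]), 84.55) z 0.19
0.18 298 [417. 352.] (array([678.1,   6.4]), array([15.1,  2.6]), 3.34) z 0.1906
0.155 741 [441. 137.] (array([689.5,  82.2]), array([15.5, 16.5]), 86.97) z 0.1622
0.155 110 [348. 137.] (array([653.7,  83.4]), array([6.7, 6.8]), 41.62) z 0.1575
0.118 3450 [344. 228.] (array([648.4,  60.5]), array([170.7,  20.8]), 88.13) z 0.1206
0.118 709 [222.  86.] (array([594.1, 119.1]), array([78.2, 39.3]), 42.08) z 0.1241
0.118 726 [236. 272.] (array([591.1,  18.5]), array([38.3, 75.5]), 45.71) z 0.1243
0.118 116 [222. 357.] (array([574.3, -27.2]), array([21.5,  1.6]), 88.07) z 0.1255
```

View pics/w4.png

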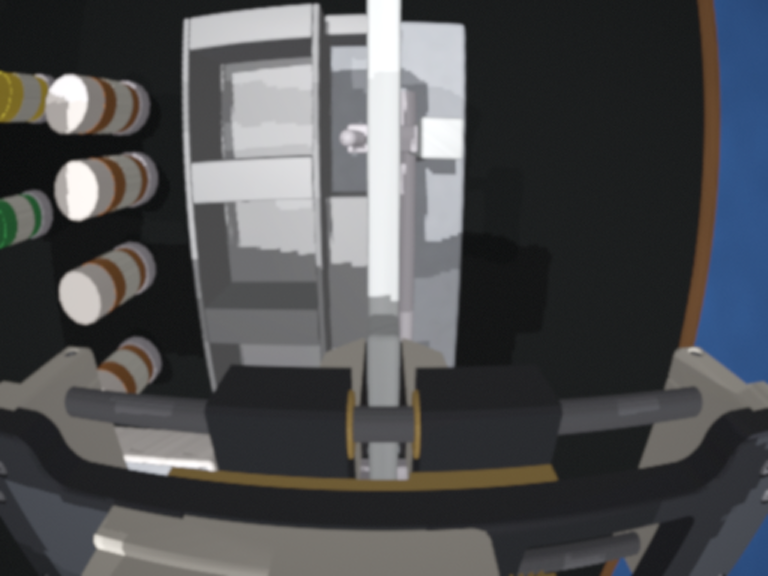

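jog_arm --rows '[0,-3,0,8,0,0,0,0,10,0,0,0,0,10,0,0,0,0,8,0,0,0,0,4,0,0,0,0,2,0,0,0,0,1,0,0,0,0,0,0,0,0,0,0,0]'

```text
time: 11.4
tool_pos: [0.6641, -0.0073, 0.1341]
tool_rot: [3.141, 0.0, 1.536]
contact_force: [-0.4, 0.0, -4.6]
opening: 0.0097
```

```bash
python3 -c "
from h import *
go(.6645,-.007,.131,87.95);o=observe();print(o['contact_force'],o['torque'])"
```

```text
pose [664.1  -7.3 134.1] [1.7995e+02 1.0000e-02 8.7980e+01] t 11.4 -> shift [0.3 0.4 3.1] roll 0.03
[-4.00384347e-01  1.02138911e-03 -4.59424712e+00] [-0.00378926 -0.274082   -0.01894158]
```

jog_arm --rows '[0,0,0,1,0,0,0,0,1,0,0,0,0,1,0,0,0,0,1,0,0,0,0,0,0,0,0,0,0,0]'

```text
time: 12.0
tool_pos: [0.664, -0.0073, 0.1316]
tool_rot: [3.14, 0.0, 1.536]
contact_force: [-3.9, -0.0, 6.3]
opening: 0.0098
```

```bash
python3 -c "
from h import *
o=observe();print(o['tool_pos'],o['contact_force'],o['torque'])"
```

```text
[ 0.66396877 -0.0073281   0.13160568] [-3.85556457e+00 -2.65599610e-03  6.28054534e+00] [ 0.09771087  0.48327818 -0.05361759]
```

Load taken up at the expected height. The moment about x changed only about 0.1 N·m for 11 N, where a single hook would give about 1 N·m, so both hooks carry. Release.

jog_arm --rows '[12,0,0,0,0,16,0,0,0,0,24,0,0,0,0,40,0,0,0,0,60,0,0,0,0,60,0,0,0,0,60,0,0,0,0,60,0,0,0,0,60,0,0,-15,0,60,0,0,-30,0,60,0,0,-40,0,60,0,0,-40,0,60,0,0,-30,0,60,0,0,0,0]'

```text
time: 13.4
tool_pos: [0.6656, -0.0075, 0.2905]
tool_rot: [3.132, 0.001, 1.536]
contact_force: [-1.4, -0.2, 0.4]
opening: 0.0599
```

```bash
python3 - <<'E'
from h import *
from m import rect
p,P,o=wcloud(); save('w5.png',p); np.savez('pics/_w5.npz',p=p,P=P); X,Y,Z=np.moveaxis(P,-1,0)
print(o['tool_pos'])
for a,b in((.14,.155),(.155,.175),(.08,.105),(.04,.07)):
    m=(Z>a)&(Z<b)&(X>.53)&(X<.76)&(Y<.2)
    k,l,st,ce=cv2.connectedComponentsWithStats(m.astype(np.uint8))
    for i in range(1,k):
        if st[i,4]>60: q=P[l==i]; print(a,st[i,4],np.round(ce[i]*1.5),rect(q),'z',np.median(q[:,2]).round(4))
E
```

```text
[ 0.66556432 -0.00746042  0.29050871]
0.14 1381 [378. 138.] (array([666.3,  79.5]), array([123.4,  27.5]), 80.31) z 0.1522
0.14 798 [382. 357.] (array([676.2, -55.8]), array([134.4,  43.9]), 77.42) z 0.1519
0.155 279 [413. 136.] (array([689.3,  81.8]), array([14.6, 16.2]), 88.88) z 0.1621
0.155 602 [377. 272.] (array([662.6,  -7.5]), array([58.4,  9.8]), 87.87) z 0.1699
0.155 206 [409. 386.] (array([683. , -97.1]), array([16.7, 14.8]), 88.48) z 0.1619
0.08 4786 [312. 225.] (array([607. ,  -6.4]), array([300.2,  65.4]), 87.92) z 0.0917
0.08 108 [404. 340.] (array([680.4, -92.8]), array([21.2, 10.8]), 38.5) z 0.0943
0.04 196 [354. 124.] (array([651.3,  92.5]), array([80.9, 16.4]), 87.88) z 0.0589
0.04 1761 [310. 120.] (array([609.7, 101.4]), array([54.1, 55.3]), 87.71) z 0.0463
0.04 123 [395. 115.] (array([682.1, 102.1]), array([19.6,  9. ]), 87.95) z 0.0665
0.04 1073 [395. 252.] (array([682.5, -25.5]), array([202.3,  20.8]), 89.05) z 0.0662
0.04 1606 [312. 204.] (array([607. ,  28.5]), array([51.2, 55.6]), 87.38) z 0.0463
0.04 1296 [315. 285.] (array([604.6, -44.6]), array([46.6, 54.3]), 88.23) z 0.0465
0.04 104 [355. 346.] (array([ 637. , -108.5]), array([80.4,  3.5]), 89.64) z 0.0581
0.04 699 [328. 358.] (array([ 604.9, -125. ]), array([34.9, 45.9]), 88.47) z 0.0468
0.04 347 [387. 467.] (array([ 661.7, -276.2]), array([57.8, 25.4]), 5.52) z 0.0541
```

View pics/w5.png

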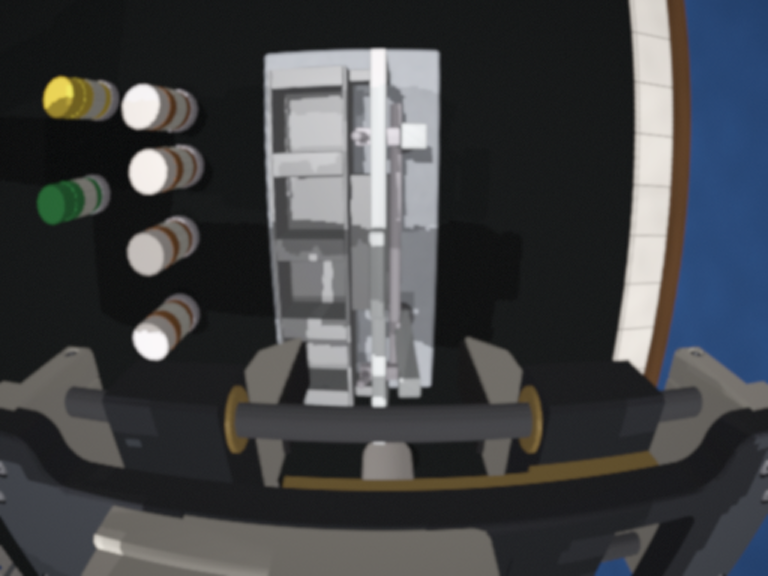

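The rack hangs level on both hooks: plate top at 0.170 m as expected, and tray centre at about (607,-6.4) mm. Now jar 2, which has a close neighbour, so I'll keep the jaw along x.

```bash
python3 -c "
from h import *
go(.4624,.0724,.17,88)"
```

```text
pose [664.7  -7.4 287.3] [1.797e+02 3.000e-02 8.798e+01] t 13.4 -> shift [  72.7 -205.6  116.2] roll -0.02
```

jog_arm --rows '[60,10,-25,0,0,60,12,-36,0,0,60,12,-36,0,0,60,13,-36,20,0,60,13,-36,40,0,60,13,-36,40,0,60,0,0,18,0,60,0,0,0,0,60,0,0,0,0]'

```text
time: 14.35
tool_pos: [0.4689, 0.07, 0.1744]
tool_rot: [-3.141, 0.0, 1.535]
contact_force: [0.4, -0.7, 0.3]
opening: 0.0602
```

```bash
cat > caps.py <<'E'
from h import *
from m import rect
import sys
def caps(a=.078,b=.094):
    p,P,o=wcloud(); X,Y,Z=np.moveaxis(P,-1,0); pi=p.astype(int); out=[]
    m=(Z>a)&(Z<b)&(pi.max(-1)-pi.min(-1)<45)&(pi.min(-1)>60)
    k,l,st,ce=cv2.connectedComponentsWithStats(m.astype(np.uint8))
    for i in range(1,k):
        q=P[l==i]
        if st[i,4]>200:
            c,s,an=rect(q)
            if 32<min(s) and max(s)<44: print('cap',c,s,np.median(q[:,2]).round(4)); out.append(c)
    return p,P,o
if __name__=='__main__':
    p,P,o=caps(); go(*map(float,sys.argv[1:]))
E
python3 caps.py .4624 .0724 .054 88
```

```text
cap [459.4 131.5] [39.1 39.1] 0.0851
cap [462.3  72.7] [39.  39.2] 0.085
pose [469.6  69.9 175.1] [1.7991e+02 1.0000e-02 8.7960e+01] t 14.4 -> shift [  2.3  -7.5 121.1] roll -0.04
```

jog_arm --rows '[60,2,-7,0,0,60,0,0,25,0,60,0,0,40,0,60,0,0,35,0,60,0,0,20,0,60,0,0,0,0,30,0,0,0,0,30,0,0,0,0,30,0,0,0,0,30,0,0,0,0,30,0,0,0,0,30,0,0,-10,0,30,0,0,-25,0,30,0,0,-35,0,30,0,0,-40,0,30,0,0,-30,0,30,0,0,0,0]' --grip_force 25

```text
time: 16.1
tool_pos: [0.4637, 0.0724, 0.199]
tool_rot: [3.133, -0.0, 1.536]
contact_force: [1.1, -0.8, -3.5]
opening: 0.0393
```

```bash
python3 -c "
from h import *
go(.6083,.0285,.19,-2.05); print(observe()['opening'],observe()['contact_force'])"
```

```text
pose [463.7  72.4 199. ] [ 1.7949e+02 -1.0000e-02  8.7990e+01] t 16.1 -> shift [-38.8 146.   10.3] roll 90.04
0.03931743712997511 [ 1.14412459 -0.83348434 -3.47667813]
```

jog_arm --rows '[30,4,20,0,4,30,0,0,0,8,30,0,0,0,8,30,0,0,0,8,30,0,0,0,8,30,0,0,0,8,30,0,0,0,8,30,0,0,0,8,30,0,0,0,8,30,0,0,0,8,30,0,0,0,8,30,0,0,0,6,30,0,0,0,0,30,0,0,0,0]'

```text
time: 17.5
tool_pos: [0.4811, 0.0756, 0.1938]
tool_rot: [3.141, 0.001, -0.032]
contact_force: [0.3, 0.7, -2.9]
opening: 0.0396
```

```bash
python3 -c "
from h import *
go(.611,.0994,.19,-2.05)"
```

```text
pose [481.1  75.6 193.8] [ 1.7999e+02  8.0000e-02 -1.8600e+00] t 17.5 -> shift [129.  -28.    3.6] roll 0.19
```

jog_arm --rows '[30,20,-4,0,0,30,35,-8,0,0,30,35,-8,0,0,30,25,-6,0,0,30,14,-2,0,0,30,0,0,0,0,30,0,0,0,0,30,0,0,0,0]'

```text
time: 18.3
tool_pos: [0.6106, 0.099, 0.1943]
tool_rot: [3.141, 0.001, -0.034]
contact_force: [0.8, 0.8, -2.0]
opening: 0.0394
```

```bash
python3 - <<'E'
from h import *
p,P,o=wcloud(); save('w6.png',p); go(.611,.0994,.104,-2.05,o)
E
```

```text
pose [610.6  99.  194.3] [ 1.7999e+02  7.0000e-02 -1.9800e+00] t 18.3 -> shift [ 0.5 -0.4 90.3] roll 0.07
```

View pics/w6.png

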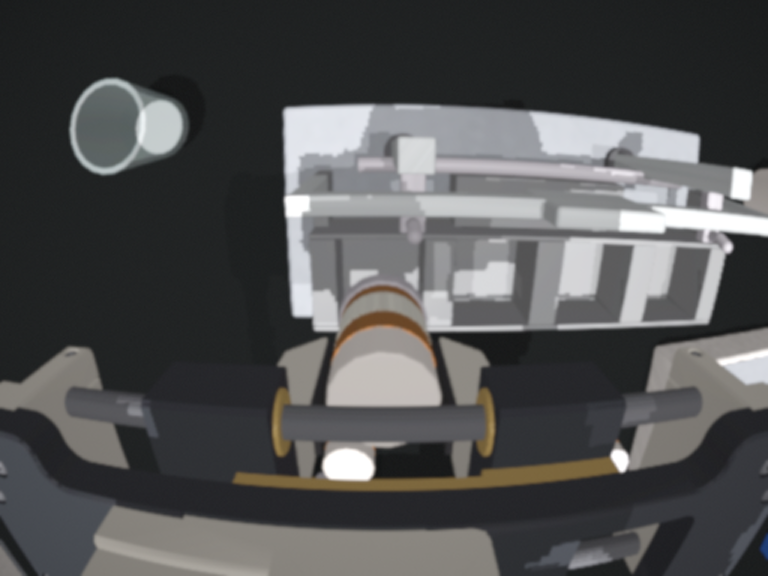

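jog_arm --rows '[30,0,0,15,0,30,0,0,20,0,30,0,0,20,0,30,0,0,15,0,30,0,0,10,0,30,0,0,4,0,30,0,0,0,0,30,0,0,0,0]'

```text
time: 19.15
tool_pos: [0.612, 0.0991, 0.1113]
tool_rot: [-3.142, -0.001, -0.035]
contact_force: [0.1, 0.1, -2.8]
opening: 0.0395
```

jog_arm --rows '[30,0,0,2,0,30,0,0,2,0,30,0,0,2,0,30,0,0,0,0,30,0,0,0,0]'

```text
time: 19.65
tool_pos: [0.6116, 0.0991, 0.1044]
tool_rot: [3.141, 0.0, -0.035]
contact_force: [0.1, -0.0, -2.3]
opening: 0.0397
```

jog_arm --rows '[30,0,0,1.5,0,30,0,0,1.5,0,30,0,0,0,0,30,0,0,0,0]'

```text
time: 20.05
tool_pos: [0.6119, 0.0991, 0.1022]
tool_rot: [-3.142, -0.001, -0.035]
contact_force: [-1.8, 0.1, 4.8]
opening: 0.0396
```

jog_arm --rows '[42,0,0,0,0,46,0,0,0,0,51,0,0,0,0,51,0,0,0,0,51,0,0,-10,0,51,0,0,-25,0,51,0,0,-35,0,51,0,0,-30,0,51,-30,0,0,0,51,-40,0,0,0,51,-40,0,0,0,51,-30,0,0,0,51,-15,0,0,0,51,0,0,0,0,51,0,0,0,0]'

```text
time: 21.55
tool_pos: [0.4576, 0.1046, 0.2023]
tool_rot: [-3.141, -0.002, -0.035]
contact_force: [0.5, 0.3, 0.5]
opening: 0.0507
```

```bash
python3 - <<'E'
from caps import *
p,P,o=caps(); save('w7.png',p); caps(.12,.145)
Z=P[...,2]; q=P[(Z>.163)&(Z<.176)]; print(len(q) and rect(q),np.median(q[:,2]))
go(.4594,.1315,.16,-2,o)
E
```

```text
cap [459.6 131.3] [38.1 39.2] 0.085
cap [448.2  -2.4] [39.4 39. ] 0.0851
cap [434.3 -90.4] [39.6 39.1] 0.0851
cap [603.1  99.8] [39.4 33.5] 0.13
0 nan
pose [457.6 104.6 202.3] [-1.7999e+02 -1.3000e-01 -2.0200e+00] t 21.6 -> shift [  0.7 -27.   42.3] roll -0.02
  return _methods._mean(a, axis=axis, dtype=dtype,
  ret = ret.dtype.type(ret / rcount)
```

View pics/w7.png

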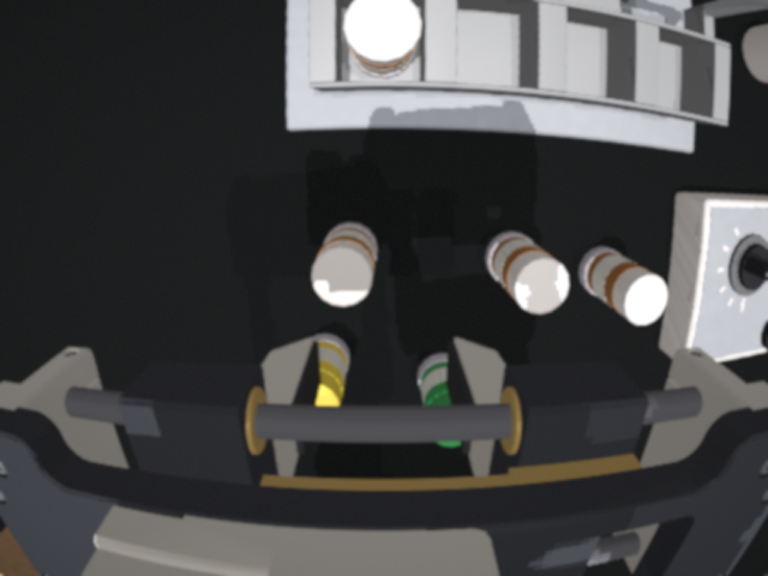

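jog_arm --rows '[62,1,-27,0,0,62,0,0,15,0,62,0,0,40,0,62,0,0,45,0,62,0,0,35,0,62,0,0,13,0,62,0,0,0,0,30,0,0,0,0,30,0,0,0,0,30,0,0,0,0,30,0,0,0,0,30,0,0,0,0,30,0,0,-10,0,30,0,0,-25,0,30,0,0,-35,0,30,0,0,-40,0,30,0,0,-30,0,30,0,0,0,0,30,0,0,0,0]'

```text
time: 23.55
tool_pos: [0.4582, 0.1314, 0.1936]
tool_rot: [3.142, -0.0, -0.035]
contact_force: [-0.6, 0.1, -2.4]
opening: 0.0394
```

```bash
python3 - <<'E'
from caps import *
p,P,o=wcloud(); X,Y,Z=np.moveaxis(P,-1,0); 
go(.6085,.0285,.19,-2.05,o); print(o['opening'],o['contact_force'])
for a,b in ((.075,.105),(.03,.06)):
    q=P[(Z>a)&(Z<b)&(X>.55)&(X<.66)&(Y>-.2)&(Y<.2)]
    print(rect(q))
    for y in (.0640,-.007,-.078):
        s=q[abs(q[:,1]-y)<.006]; s=s[(s[:,0]<.645)]
        if len(s)>10: print(y,len(s),s[:,0].min(),s[:,0].max(),np.polyfit(s[:,0],s[:,2],1),np.median(s[:,2]))
E
```

```text
pose [458.2 131.4 193.6] [ 1.80e+02 -1.00e-02 -2.02e+00] t 23.6 -> shift [153.9  97.6   3.6] roll 0.03
0.03938406057193502 [-0.5858821   0.07554516 -2.37346724]
(array([617.8,  -6.8]), array([300.8,  90.7]), 88.7)
0.064 774 0.5770342097624563 0.6311492076675618 [0.0764549  0.04487905] 0.09109251479021038
-0.007 719 0.5740964030870476 0.6383734888888876 [0.07108636 0.04831068] 0.09140349468109663
-0.078 525 0.5715742787643154 0.6355257883211004 [0.07141656 0.04828324] 0.09139777754673091
(array([610.9,  -3.5]), array([ 88.7, 297. ]), 1.86)
```

jog_arm --rows '[30,0,25,-10,0,30,15,40,-5,0,30,40,33,0,0,30,45,0,0,0,30,35,0,0,0,30,20,0,0,0,30,0,0,0,0,30,0,0,0,0,30,0,0,0,0]'

```text
time: 24.5
tool_pos: [0.6073, 0.0296, 0.2074]
tool_rot: [-3.142, 0.003, -0.035]
contact_force: [0.4, 0.3, -2.2]
opening: 0.0394
```

```bash
python3 -c "
from h import *
go(.6095,.0285,.105,-2.05)"
```

```text
pose [607.3  29.6 207.4] [-1.80e+02  1.60e-01 -2.01e+00] t 24.5 -> shift [  2.5   1.  102.4] roll 0.04
```

jog_arm --rows '[30,2,1,20,0,30,0,0,30,0,30,0,0,25,0,30,0,0,15,0,30,0,0,6,0,30,0,0,2,0,30,0,0,2,0,30,0,0,1,0,30,0,0,0,0,30,0,0,0,0]'

```text
time: 25.5
tool_pos: [0.6109, 0.0282, 0.108]
tool_rot: [3.141, -0.001, -0.035]
contact_force: [-0.6, -0.4, -2.0]
opening: 0.0395
```

jog_arm --rows '[30,0,0,2,0,30,0,0,2,0,30,0,0,1,0,30,0,0,1,0,30,0,0,0,0,30,0,0,0,0]'

```text
time: 26.1
tool_pos: [0.6107, 0.0282, 0.1014]
tool_rot: [3.142, -0.0, -0.035]
contact_force: [0.2, -0.4, -2.8]
opening: 0.039
```

jog_arm --rows '[30,0,0,1,0,30,0,0,1,0,30,0,0,0,0,30,0,0,0,0]'

```text
time: 26.5
tool_pos: [0.6109, 0.0282, 0.1009]
tool_rot: [3.141, -0.001, -0.035]
contact_force: [-2.8, 0.6, 7.2]
opening: 0.0397
```

jog_arm --rows '[42,0,0,0,0,45,0,0,0,0,48,0,0,0,0,48,0,0,0,0,48,0,0,-10,0,48,0,0,-25,0,48,0,0,-35,0,48,0,0,-30,0,50,-30,0,0,0,50,-45,10,0,0,50,-45,15,0,0,50,-30,5,0,0,50,-11,5,0,0,50,0,0,0,0,50,0,0,0,0]'

```text
time: 28.0
tool_pos: [0.4501, -0.0012, 0.2001]
tool_rot: [3.141, -0.002, -0.036]
contact_force: [0.3, -0.5, 0.5]
opening: 0.0504
```

```bash
python3 - <<'E'
from caps import *
p,P,o=caps(); X,Y,Z=np.moveaxis(P,-1,0); np.savez('pics/_w8.npz',p=p,P=P)
go(.4482,-.0024,.055,-2,o)
m=(Z>.118)&(Z<.15)&(X>.57)&(X<.65)
k,l,st,ce=cv2.connectedComponentsWithStats(m.astype(np.uint8))
for i in range(1,k):
    if st[i,4]>100: print(rect(P[l==i]),P[l==i][:,2].mean())
E
```

```text
cap [448.9  -3. ] [38.9 38.5] 0.085
cap [434.  -90.9] [38.7 38.7] 0.0851
pose [450.1  -1.2 200.1] [ 1.7999e+02 -1.4000e-01 -2.0400e+00] t 28.0 -> shift [ -2.2   1.2 145.1] roll -0.04
(array([604.9,  99. ]), array([38.5, 39.3]), 13.54) 0.1288659347299731
(array([599.2,  29. ]), array([39.9, 29.9]), 84.08) 0.12913489981229054
```

jog_arm --rows '[60,-1,2,0,0,60,0,0,15,0,60,0,0,40,0,60,0,0,45,0,60,0,0,30,0,60,0,0,14,0,60,0,0,0,0,30,0,0,0,0,30,0,0,0,0,30,0,0,0,0,30,0,0,0,0,30,0,0,-10,0,30,0,0,-25,0,30,0,0,-40,0,30,0,0,-45,0,30,0,0,-35,0,30,0,0,0,0,30,0,0,0,0]'

```text
time: 29.85
tool_pos: [0.4473, -0.003, 0.2113]
tool_rot: [3.141, -0.002, -0.035]
contact_force: [0.7, -0.4, -2.6]
opening: 0.0397
```

```bash
python3 -c "
from h import *
go(.607,-.0425,.2,-2.05); print(observe()['opening'],observe()['contact_force'])"
```

```text
pose [447.3  -3.  211.3] [ 1.7998e+02 -1.0000e-01 -2.0200e+00] t 29.9 -> shift [161.   33.9  11.6] roll 0.03
0.0397201320713612 [ 0.70010861 -0.37187775 -2.56619102]
```

jog_arm --rows '[30,15,20,0,0,30,36,14,0,0,30,45,0,0,0,30,40,0,0,0,30,25,0,0,0,30,0,0,20,0,30,0,0,30,0,30,0,0,30,0,30,0,0,14,0,30,0,0,6,0,30,0,0,0,0,30,0,0,0,0]'

```text
time: 31.05
tool_pos: [0.6073, -0.0427, 0.1108]
tool_rot: [3.141, -0.0, -0.035]
contact_force: [-0.7, -0.1, -1.0]
opening: 0.0393
```

jog_arm --rows '[30,0,0,2,0,30,0,0,2,0,30,0,0,2,0,30,0,0,1,0,30,0,0,0,0,30,0,0,0,0]'

```text
time: 31.65
tool_pos: [0.6072, -0.0427, 0.1035]
tool_rot: [3.141, -0.0, -0.035]
contact_force: [0.2, 0.1, -1.6]
opening: 0.0394
```

jog_arm --rows '[30,0,0,1,0,30,0,0,1,0,30,0,0,1,0,30,0,0,0,0,30,0,0,0,0]'

```text
time: 32.15
tool_pos: [0.6076, -0.0428, 0.1024]
tool_rot: [3.141, -0.002, -0.035]
contact_force: [-3.6, -0.2, 10.9]
opening: 0.0395
```

jog_arm --rows '[42,0,0,-1,0,45,0,0,0,0,48,0,0,0,0,48,0,0,0,0,48,0,0,-10,0,48,0,0,-25,0,48,0,0,-35,0,48,0,0,-30,0,50,-30,0,0,0,50,-45,15,0,0,50,-45,20,0,0,50,-36,15,0,0,50,-15,4,0,0,50,0,0,0,0,50,0,0,0,0]'

```text
time: 33.65
tool_pos: [0.4352, -0.0908, 0.2023]
tool_rot: [3.141, -0.002, -0.036]
contact_force: [0.5, 0.1, 0.7]
opening: 0.05
```

```bash
python3 - <<'E'
from caps import *
p,P,o=caps(); X,Y,Z=np.moveaxis(P,-1,0); np.savez('pics/_w9.npz',p=p,P=P)
go(.434,-.0905,.055,-2,o)
m=(Z>.118)&(Z<.15)&(X>.57)&(X<.65)
k,l,st,ce=cv2.connectedComponentsWithStats(m.astype(np.uint8))
for i in range(1,k):
    if st[i,4]>100: print(rect(P[l==i]),P[l==i][:,2].mean())
E
```

```text
cap [434.7 -91.7] [38.8 38.6] 0.085
pose [435.2 -90.8 202.3] [ 1.7997e+02 -1.2000e-01 -2.0600e+00] t 33.6 -> shift [ -1.5  -0.4 147.3] roll -0.06
(array([600.4,  28.1]), array([39.8, 33.8]), 83.05) 0.12824344010962518
(array([592.1, -42.5]), array([39.1, 23.6]), 86.26) 0.12804584916867112
(array([604.4,  99.1]), array([40., 39.]), 85.68) 0.12792149896971033
```

jog_arm --rows '[60,-1,0,0,0,60,0,0,15,0,60,0,0,40,0,60,0,0,45,0,60,0,0,33,0,60,0,0,14,0,60,0,0,0,0,30,0,0,0,0,30,0,0,0,0,30,0,0,0,0,30,0,0,0,0,30,0,0,-10,0,30,0,0,-25,0,30,0,0,-40,0,30,0,0,-45,0,30,0,0,-35,0,30,0,0,0,0,30,0,0,0,0]'

```text
time: 35.5
tool_pos: [0.4332, -0.0905, 0.2103]
tool_rot: [3.141, -0.002, -0.035]
contact_force: [-0.5, 0.1, -2.3]
opening: 0.0396
```

```bash
python3 - <<'E'
from caps import *
p,P,o=wcloud(); X,Y,Z=np.moveaxis(P,-1,0)
go(.6045,-.1135,.2,-2.05,o); print(o['opening'],o['contact_force'])
q=P[(Z>.075)&(Z<.105)&(X>.55)&(X<.66)]
for y in (-.007,-.078,-.1510):
        s=q[abs(q[:,1]-y)<.006]; s=s[(s[:,0]<.645)]
        if len(s)>10: print(y,len(s),s[:,0].min(),s[:,0].max(),np.polyfit(s[:,0],s[:,2],1),np.median(s[:,2]))
E
```

```text
pose [433.2 -90.5 210.3] [ 1.7996e+02 -9.0000e-02 -2.0200e+00] t 35.5 -> shift [172.   16.9  10.5] roll 0.03
0.039557680832611575 [-0.5436112   0.13828685 -2.34280916]
-0.007 559 0.5739667382064536 0.6211385751166415 [0.11139951 0.02305177] 0.08981386502400582
-0.078 553 0.5713304013890323 0.6123156857737162 [0.11313464 0.0223933 ] 0.08961478300966443
-0.151 482 0.5691013688559305 0.6115339557548788 [0.10983988 0.02462313] 0.08966036899235949
```

jog_arm --rows '[30,20,10,0,0,30,42,7,0,0,30,45,0,0,0,30,40,0,0,0,30,25,0,0,0,30,0,0,20,0,30,0,0,30,0,30,0,0,30,0,30,0,0,14,0,30,0,0,6,0,30,0,0,2,0,30,0,0,2,0,30,0,0,0,0,30,0,0,0,0]'

```text
time: 36.95
tool_pos: [0.605, -0.1138, 0.1063]
tool_rot: [3.141, -0.001, -0.035]
contact_force: [0.6, 0.2, -0.3]
opening: 0.0399
```

jog_arm --rows '[30,0,0,1,0,30,0,0,1,0,30,0,0,1,0,30,0,0,1,0,30,0,0,0,0,30,0,0,0,0]'

```text
time: 37.55
tool_pos: [0.6047, -0.1136, 0.1015]
tool_rot: [3.141, -0.0, -0.035]
contact_force: [0.4, 0.1, -0.4]
opening: 0.0397
```

jog_arm --rows '[30,0,0,1,0,30,0,0,1,0,30,0,0,0,0,30,0,0,0,0]'

```text
time: 37.95
tool_pos: [0.6049, -0.1137, 0.1011]
tool_rot: [3.141, -0.001, -0.035]
contact_force: [-3.4, 0.6, 10.1]
opening: 0.0392
```

Seated. Release, retreat, and look from the side at the rack.

jog_arm --rows '[42,0,0,-1,0,45,0,0,0,0,48,0,0,0,0,48,0,0,0,0,48,0,0,-10,0,48,0,0,-25,0,48,0,0,-35,0,48,0,0,-30,0,60,-30,0,-10,0,60,-45,0,-20,0,60,-45,0,-20,0,60,-36,0,-10,0,60,0,0,0,0,60,0,0,0,0]'

```text
time: 39.35
tool_pos: [0.4489, -0.1083, 0.2618]
tool_rot: [3.141, -0.003, -0.036]
contact_force: [0.3, -0.2, 0.2]
opening: 0.06
```

```bash
python3 - <<'E'
from caps import *
a,_=snap('scene'); b,_=snap('top')
s=cv2.resize(a[185:275,170:310],None,fx=5,fy=5,interpolation=cv2.INTER_CUBIC); cv2.imwrite('pics/s9.png',s[...,::-1])
go(.4502,-.237,.17,0)
E
```

```text
pose [ 449.5 -108.3  260.6] [ 1.7999e+02 -4.0000e-02 -2.0200e+00] t 39.5 -> shift [  5.2 128.6  90.6] roll -2.02
```

View pics/s9.png

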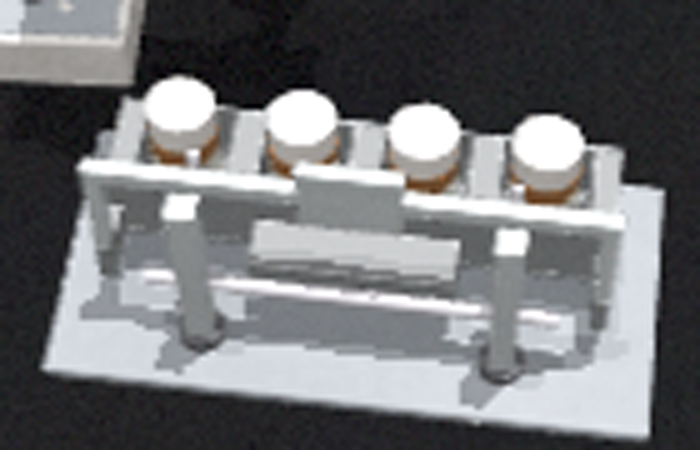

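The scene crop shows four white caps at about (180,105), (302,118), (425,132) and (547,145), each upright in its own pocket. The bar rests in the hooks in front of both posts. Now the left dial.

jog_arm --rows '[50,1,25,10,0,50,1,40,15,0,50,1,40,15,0,50,2,24,10,0,50,0,0,0,-8,50,0,0,0,-8,50,0,0,0,-8,50,0,0,0,-8,50,0,0,0,-8,50,0,0,0,-8,50,0,0,0,-8,50,0,0,0,-8,50,0,0,0,-8,50,0,0,0,-3,50,0,0,0,0,50,0,0,0,0]'

```text
time: 41.05
tool_pos: [0.4496, -0.2373, 0.2097]
tool_rot: [-3.141, -0.0, 1.272]
contact_force: [0.1, 0.4, 0.3]
opening: 0.0504
```

```bash
cat > dial.py <<'E'
from caps import *
def dials(name=None):
    p,P,o=wcloud(); X,Y,Z=np.moveaxis(P,-1,0)
    if name: save(name,p)
    for a,b,lo,hi in((.085,.1,100,900),(.045,.055,3000,1e6)):
        m=(Z>a)&(Z<b)&(Y<-.15)&(Y>-.45)&(X>.33)&(X<.53)
        k,l,st,ce=cv2.connectedComponentsWithStats(m.astype(np.uint8))
        for i in range(1,k):
            if lo<st[i,4]<hi:
                q=P[l==i]; print(st[i,4],rect(q),np.median(q[:,2]).round(4))
    return o
E
python3 - <<'E'
from dial import *
o=dials('w10.png'); go(.4502,-.237,.067,73.2,o)
E
```

```text
593 (array([ 450.5, -236.1]), array([40.1, 13.7]), 73.23) 0.0938
15464 (array([ 430.9, -264.9]), array([161. , 185.5]), 1.84) 0.0508
pose [ 449.6 -237.3  209.7] [-1.7994e+02 -2.0000e-02  7.2900e+01] t 41.0 -> shift [  0.4   0.6 142.7] roll -0.3
```

View pics/w10.png

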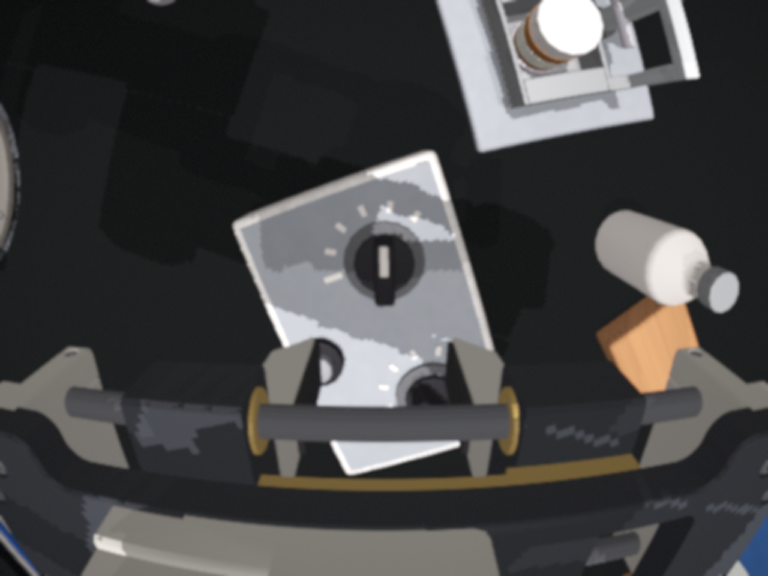

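jog_arm --rows '[50,0,0,30,0,50,1,0,45,0,50,0,0,40,0,50,0,0,20,0,50,0,0,7,0,50,0,0,0,0,0,0,0,0,0,0,0,0,0,0,0,0,0,0,0,0,0,0,0,0,0,0,0,0,0,0,0,0,0,0,0,0,0,0]' --grip_force 20

```text
invalid input
```

```bash
python3 -c "
from h import *
go(.4502,-.237,.067,124.5); print(observe()['opening'],observe()['contact_force'])"
```

```text
pose [ 449.5 -237.2  209.9] [-1.7995e+02 -2.0000e-02  7.2910e+01] t 41.1 -> shift [  0.4   0.7 142.9] roll -51.59
0.04986738470595971 [ 0.57199597  0.56442655 -0.54337304]
```

jog_arm --rows '[50,0,0,30,0,50,1,0,45,0,50,0,0,40,0,50,0,0,20,0,50,0,0,7,0,50,0,0,0,0,0,0,0,0,0,0,0,0,0,0,0,0,0,0,0,0,0,0,0,0,0,0,0,0,0,0,0,0,0,0]' --grip_force 20

```text
time: 42.3
tool_pos: [0.4502, -0.2366, 0.069]
tool_rot: [3.14, 0.0, 1.274]
contact_force: [2.8, -0.5, 0.7]
opening: 0.0135
```

```bash
python3 -c "
from h import *
go(.4502,-.237,.067,124.5); print(observe()['opening'],observe()['contact_force'])"
```

```text
pose [ 450.2 -236.6   69. ] [1.7989e+02 3.0000e-02 7.2970e+01] t 42.3 -> shift [-0.3  0.1  2. ] roll -51.53
0.013519172336440179 [ 2.80636968 -0.5285498   0.6955784 ]
```

jog_arm --rows '[0,0,0,0,-4,0,0,0,0,-7,0,0,0,0,-7,0,0,0,0,-7,0,0,0,0,-7,0,0,0,0,-7,0,0,0,0,-7,0,0,0,0,-5.5,0,0,0,0,0,0,0,0,0,0,0,0,0,0,0]'

```text
time: 43.4
tool_pos: [0.4501, -0.2367, 0.0689]
tool_rot: [3.141, 0.002, 2.171]
contact_force: [3.0, -0.1, 4.3]
opening: 0.0134
```

```bash
python3 -c "
from h import *
go(.4502,-.237,.067,124.5); print(observe()['torque'],observe()['contact_force'])"
```

```text
pose [ 450.1 -236.7   68.9] [1.7996e+02 1.0000e-01 1.2437e+02] t 43.4 -> shift [-0.3 -0.1  1.9] roll -0.13
[-0.09879056 -0.56174963  0.0035455 ] [ 3.04487748 -0.08298297  4.27677679]
```

jog_arm --rows '[20,0,0,0,0,35,0,0,0,0,50,0,0,0,0,50,0,0,0,0,50,0,0,-25,0,50,0,0,-45,0,50,0,0,-45,0,50,0,0,-25,0,50,-25,-16,0,2,50,-38,-24,0,2,50,-38,-25,0,3,50,0,0,0,0,50,0,0,0,0]'

```text
time: 44.7
tool_pos: [0.4477, -0.3566, 0.2077]
tool_rot: [-3.141, -0.002, 2.049]
contact_force: [-1.0, 0.3, 0.4]
opening: 0.0502
```

```bash
python3 - <<'E'
from dial import *
o=dials('w11.png'); go(.4537,-.3567,.069,116.9,o)
E
```

```text
694 (array([ 449.7, -236.9]), array([14.5, 42.3]), 35.14) 0.0938
611 (array([ 453.9, -356.1]), array([14. , 42.1]), 25.73) 0.0939
25443 (array([ 432. , -296.9]), array([160.6, 249.6]), 1.69) 0.0508
pose [ 447.7 -356.6  207.7] [-1.7998e+02 -1.0000e-01  1.1739e+02] t 44.7 -> shift [ -3.1   5.3 138.7] roll 0.49
```

View pics/w11.png

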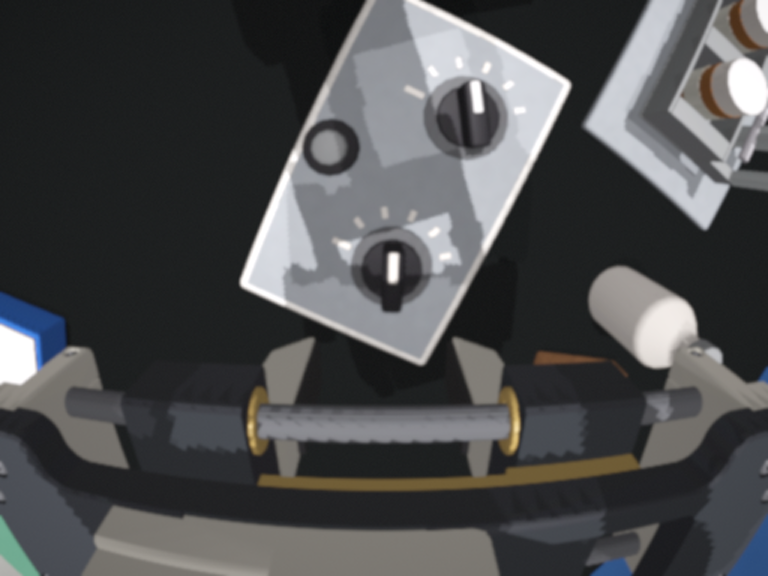

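jog_arm --rows '[50,-3,5,20,1,50,0,0,45,0,50,0,0,45,0,50,0,0,20,0,50,0,0,9,0,50,0,0,0,0,0,0,0,0,0,0,0,0,0,0,0,0,0,0,0,0,0,0,0,0,0,0,0,0,0,0,0,0,0,0]'

```text
time: 45.95
tool_pos: [0.4542, -0.3569, 0.0699]
tool_rot: [3.141, 0.001, 2.033]
contact_force: [-1.0, 0.0, 3.6]
opening: 0.014
```

```bash
python3 -c "
from h import *
go(.4537,-.3567,.067,67.2); print(observe()['opening'],observe()['contact_force'])"
```

```text
pose [ 454.2 -356.9   69.9] [1.7999e+02 4.0000e-02 1.1648e+02] t 46.0 -> shift [ 0.4 -0.4  2.9] roll 49.28
0.014020676764561195 [-1.03606504  0.01444283  3.56722605]
```

jog_arm --rows '[0,0,0,0,4,0,0,0,0,7,0,0,0,0,7,0,0,0,0,7,0,0,0,0,7,0,0,0,0,7,0,0,0,0,6,0,0,0,0,4,0,0,0,0,0,0,0,0,0,0,0,0,0,0,0]'

```text
time: 47.05
tool_pos: [0.4541, -0.3569, 0.0699]
tool_rot: [3.141, 0.0, 1.18]
contact_force: [-1.8, 0.8, 5.4]
opening: 0.014
```

```bash
python3 -c "
from h import *
go(.4537,-.3567,.067,67.2); print(observe()['torque'])"
```

```text
pose [ 454.1 -356.9   69.9] [1.7999e+02 3.0000e-02 6.7580e+01] t 47.0 -> shift [ 0.  -0.4  2.9] roll 0.38
[ 0.01850149  0.33034902 -0.06911932]
```

jog_arm --rows '[20,0,0,0,0,35,0,0,0,0,50,0,0,0,0,50,0,0,0,0,50,0,0,-25,0,50,0,0,-45,0,50,0,0,-45,0,50,0,0,-25,0,50,-5,-20,0,0,50,-10,-20,0,0,50,0,0,0,0,50,0,0,0,0]'

```text
time: 48.25
tool_pos: [0.4115, -0.3553, 0.2096]
tool_rot: [3.141, 0.0, 1.177]
contact_force: [0.2, 0.6, -0.9]
opening: 0.0501
```

```bash
python3 - <<'E'
from dial import *
o=dials('w12.png'); go(.3768,-.2992,.085,67.2,o)
E
```

```text
680 (array([ 450.2, -237.1]), array([14.7, 41.8]), 34.72) 0.094
616 (array([ 454.1, -355.8]), array([40.5, 14.4]), 67.75) 0.094
25206 (array([ 432.1, -297.2]), array([160.7, 249.6]), 1.89) 0.0508
pose [ 411.5 -355.3  209.6] [179.96   0.    67.44] t 48.2 -> shift [ 38.5 -53.7 124.6] roll 0.24
```

View pics/w12.png

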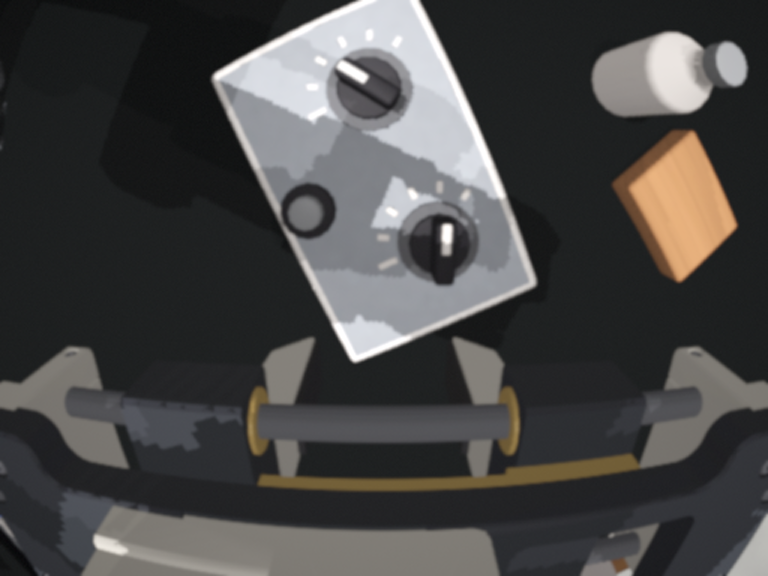

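Both dials check out (left about 0.996 rad, right about 1.99 rad). Now the button.

jog_arm --rows '[0,19,-27,0,0,0,19,-27,0,0,0,0,0,30,0,0,0,0,45,0,0,0,0,35,0,0,0,0,15,0,0,0,0,0,0,0,0,0,0,0]'

```text
time: 49.1
tool_pos: [0.3768, -0.2997, 0.0847]
tool_rot: [3.141, 0.0, 1.178]
contact_force: [-0.4, -0.2, 0.2]
opening: 0.0005
```

```bash
python3 -c "
from h import *
go(.3768,-.2992,.061,67.2); print(observe()['opening'],observe()['contact_force'])"
```

```text
pose [ 376.8 -299.7   84.7] [179.98   0.    67.51] t 49.1 -> shift [ 0.4 -0.2 23.7] roll 0.31
0.0005017822238722455 [-0.42420932 -0.19207959  0.18313751]
```

jog_arm --rows '[0,0,0,10,0,0,0,0,5,0,0,0,0,3,0,0,0,0,2,0,0,0,0,2,0,0,0,0,0.5,0,0,0,0,0,0,0,0,0,0,0]'

```text
time: 49.9
tool_pos: [0.3769, -0.3001, 0.0656]
tool_rot: [3.138, 0.002, 1.178]
contact_force: [-6.6, 6.4, 35.6]
opening: 0.0003
```

Force is too high for this depth: the fingertips may be on the collar. Backing off to look.

jog_arm --rows '[0,0,0,-5,0,0,0,0,-15,0,0,0,0,-40,0,0,0,0,-45,0,0,0,0,-30,0,0,-20,0,0,0,0,-30,0,0,0,0,-30,0,0,0,0,0,0,0,0,0,0,0,0,0]'

```text
time: 50.9
tool_pos: [0.345, -0.3732, 0.1967]
tool_rot: [-3.141, -0.001, 1.176]
contact_force: [0.3, 0.1, 0.1]
opening: 0.0006
```

```bash
python3 - <<'E'
from dial import *
p,P,o=wcloud(); print(o['tool_pos'],np.degrees(o['tool_rot'][2]),o['contact_force'])
d=np.hypot(P[...,0]-.3768,P[...,1]+.2992)
for r in range(0,40,3):
    s=P[(d>=r/1000)&(d<(r+3)/1000)][:,2]; print(r,len(s),np.round(np.percentile(s,[10,50,90]),4) if len(s) else '')
q=P[(d<.03)&(P[...,2]>.065)&(P[...,2]<.08)]; print(rect(q))
v,u=np.where(d<.004); v,u=int(v.mean()),int(u.mean()); print(u,v)
save('w13.png',p[max(0,v-60):v+60,max(0,u-80):u+80],5)
E
```

```text
[ 0.34504957 -0.37320746  0.19666703] 67.3911661053956 [0.27414299 0.0610932  0.06673753]
0 31 [0.0714 0.072  0.0731]
3 94 [0.0713 0.0723 0.0733]
6 160 [0.0714 0.0723 0.0732]
9 187 [0.0696 0.0715 0.0725]
12 265 [0.0614 0.0623 0.0632]
15 319 [0.0612 0.0621 0.0632]
18 282 [0.0505 0.0614 0.0626]
21 406 [0.0496 0.0507 0.0518]
24 411 [0.0493 0.0507 0.0518]
27 443 [0.0494 0.0507 0.0519]
30 494 [0.0015 0.0507 0.0518]
33 563 [0.0005 0.0506 0.0517]
36 591 [0.0003 0.0506 0.0516]
39 649 [0.0002 0.0505 0.0516]
(array([ 376.5, -299.3]), array([22.1, 22.7]), 67.91)
256 100
```

View pics/w13.png

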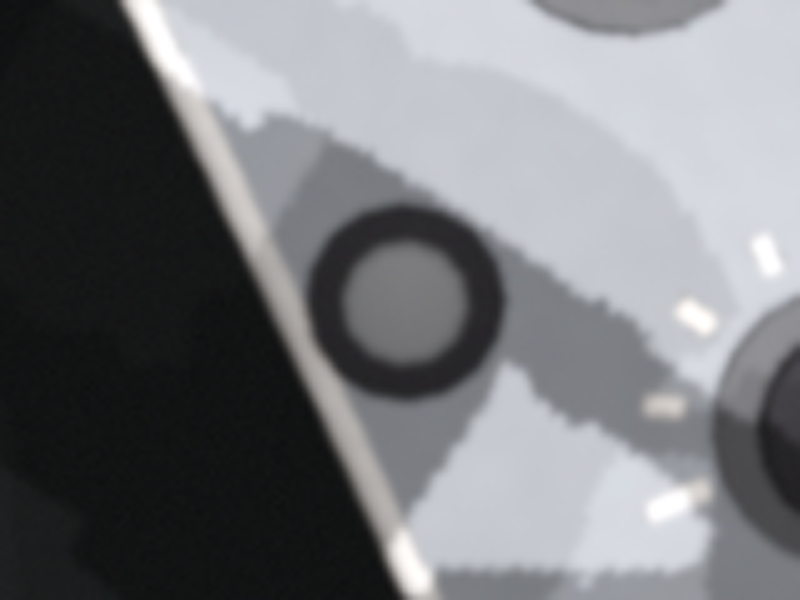

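Depth puts the released button top at about 71.5 mm rather than 68, with the collar at 62. If so, 65.6 mm at 35 N was the end stop. A light touch will show where the top really is.

jog_arm --rows '[0,30,0,0,0,0,30,0,0,0,0,20,0,0,0,0,0,0,30,0,0,0,0,45,0,0,0,0,30,0,0,0,0,12,0,0,0,0,3,0,0,0,0,0,0,0,0,0,0,0]'

```text
time: 51.95
tool_pos: [0.3768, -0.2996, 0.078]
tool_rot: [3.14, 0.001, 1.178]
contact_force: [-0.7, -1.5, 0.1]
opening: 0.0006
```

jog_arm --rows '[0,0,0,1.5,0,0,0,0,0,0,0,0,0,0,0]'

```text
time: 52.25
tool_pos: [0.3762, -0.2996, 0.0759]
tool_rot: [3.141, 0.0, 1.178]
contact_force: [1.0, 0.2, -0.0]
opening: 0.0006
```

jog_arm --rows '[0,0,0,1.5,0,0,0,0,0,0,0,0,0,0,0]'

```text
time: 52.55
tool_pos: [0.3761, -0.2994, 0.0739]
tool_rot: [-3.141, -0.0, 1.178]
contact_force: [-0.7, 0.6, -0.7]
opening: 0.0004
```

jog_arm --rows '[0,0,0,1.5,0,0,0,0,0,0,0,0,0,0,0]'

```text
time: 52.85
tool_pos: [0.3761, -0.2993, 0.0724]
tool_rot: [-3.141, -0.0, 1.178]
contact_force: [-0.2, -0.5, -0.1]
opening: 0.0003
```

jog_arm --rows '[0,0,0,1.5,0,0,0,0,0,0,0,0,0,0,0]'

```text
time: 53.15
tool_pos: [0.3761, -0.2994, 0.0711]
tool_rot: [3.141, 0.0, 1.178]
contact_force: [-0.1, 0.3, 2.0]
opening: 0.0009
```

jog_arm --rows '[0,0,0,1,0,0,0,0,0,0,0,0,0,0,0]'

```text
time: 53.45
tool_pos: [0.3762, -0.2994, 0.07]
tool_rot: [3.141, 0.0, 1.178]
contact_force: [0.5, 0.7, 3.0]
opening: 0.0004
```

jog_arm --rows '[0,0,0,1,0,0,0,0,0,0,0,0,0,0,0]'

```text
time: 53.75
tool_pos: [0.3761, -0.2994, 0.069]
tool_rot: [3.142, 0.0, 1.178]
contact_force: [-0.4, 0.4, 3.0]
opening: 0.0007
```

Contact begins at about 71.7 mm, so the earlier press did reach the stop near 65.7 mm. The button is already partly down, so I'll finish this as one controlled full press and let go.

jog_arm --rows '[0,0,0,1,0,0,0,0,1,0,0,0,0,1,0,0,0,0,0.7,0,0,0,0,0,0,0,0,0,0,0]'

```text
time: 54.35
tool_pos: [0.3762, -0.2995, 0.0661]
tool_rot: [3.141, 0.0, 1.178]
contact_force: [-2.5, 2.9, 13.8]
opening: 0.0004
```

jog_arm --rows '[0,0,0,0.7,0,0,0,0,0,0,0,0,0,0,0]'

```text
time: 54.65
tool_pos: [0.3762, -0.2995, 0.066]
tool_rot: [3.141, 0.001, 1.178]
contact_force: [-4.6, 3.2, 19.0]
opening: 0.0002
```

jog_arm --rows '[0,0,0,-3,0,0,0,0,-10,0,0,0,0,-30,0,0,0,0,-45,0,0,0,0,-45,0,0,-20,0,0,0,0,-40,0,0,0,0,-30,0,0,0,0,0,0,0,0,0,0,0,0,0]'

```text
time: 55.65
tool_pos: [0.3413, -0.3825, 0.1973]
tool_rot: [-3.141, -0.001, 1.176]
contact_force: [0.0, -0.4, 0.2]
opening: 0.0004
```

```bash
python3 - <<'E'
from dial import *
dials(); p,P,o=wcloud(); d=np.hypot(P[...,0]-.3768,P[...,1]+.2992); print('button',np.median(P[d<.008][:,2]),o['contact_force'])
a,_=snap('scene'); save('s14.png',a)
E
```

```text
375 (array([ 452.4, -241.3]), array([14.2, 31.9]), 35.33) 0.0933
721 (array([ 453.6, -356.5]), array([42.2, 14.7]), 67.75) 0.0937
22616 (array([ 431.7, -299.3]), array([160.1, 247.2]), 1.75) 0.0508
button 0.07220927108412785 [ 0.31973606 -0.15108694  0.38927756]
```

View pics/s14.png

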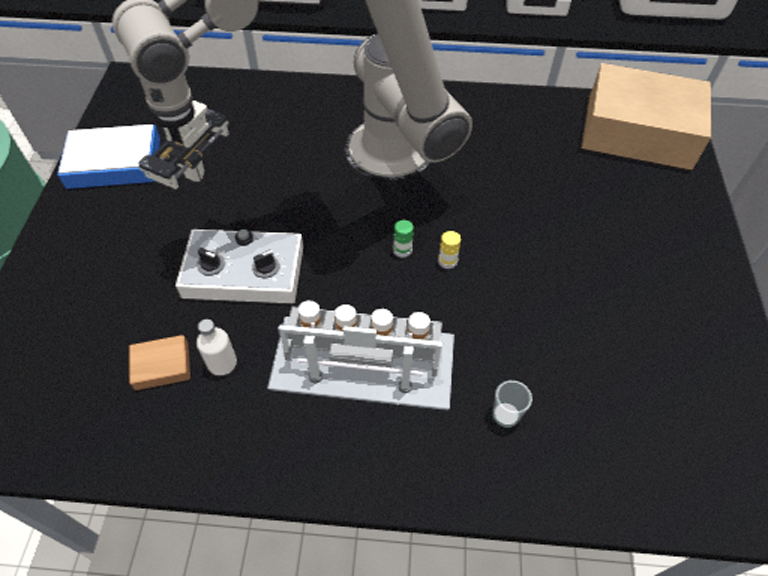

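The final view shows the rack with four jars on both hooks, caps at (309,312) to (419,324). The bystanders are where they were, the button is back up and the arm is clear.

```bash
python3 -c "
from cell import *
print(hand_in())"
```

```text
the job is handed in; nothing more can be done
None
```

The job is done and handed in at about 56 s of the 210 s limit; the hand-in gave no verdict. I did the steps in the order asked.

- **Rack:** It hangs on both hooks. Before I let go, the load came on at the expected height with almost no sideways moment, so both hooks were carrying it.
- **Jars:** All four were there, and each stands upright in its own pocket. The last picture shows the loaded rack still hanging, with the beaker, wash bottle and wooden case where they were.
- **Dials:** Left first, then right. By the last clear view they read about 0.996 rad (mark 2) and 1.99 rad (mark 4). In the final look the left bar was partly hidden but agreed to within about a degree.
- **Start button:** I pressed it fully and let it go twice.
    - **First press:** It ended higher than I expected, at 65.6 mm and 35 N, so I backed off to check.
    - **Check and second press:** A slow touch met the top at about 71.7 mm, not the stated 68 mm. I then pressed down to a stop at 66.0 mm and 19 N.
    - **Result:** The measured travel was about 5.7 mm against the stated 6 mm, so the first press had very likely been full too. The button is back up.

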